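# Empty the yellow puck hopper

## Robot

A 7-joint arm with a two-finger parallel gripper is mounted at the origin on the work surface. World frame = base frame: x ahead of the robot, y to its left, z up, the work surface at z = 0. Lengths are in m, angles in rad, forces in N, time in s.
With the tool pointing down it reaches from about 0.35 to 0.9 m from the base axis. Payload 8.1 kg.
Tool frame: the origin (TCP) lies between the finger pads; the fingertips stand 14 mm ahead of it and the grasp point (between the pads) lies 5 mm behind it; z points along the fingers, y is the line along which they close (so a half turn about z gives the same grasp; the last joint's range is limited). The gripper opens to 92 mm and grips with 3 to 60 N. Pads are 19 mm wide; open, the fingers measure 130 mm over their backs; the gripper's body (75 mm by 190 mm) begins 47 mm behind the grasp point.
Start: joints at [1.128, 0.434, 0.025, 1.573, -0.012, 1.134, -0.075], TCP at [0.208, -0.589, 0.241] pointing down, gripper open.
Joint ranges: [-2.62, 2.62], [-0.44, 2.09], [-1.27, 1.32], [0.08, 2.57], [-1.32, 4.46], [0.12, 2], [-2.74, 2.74]. Speed limits (rad/s): [2.22, 2.22, 3.01, 3.01, 3.14, 3.14, 3.14].

## Interface

Orientations are given as a 3x3 rotation matrix whose columns are the frame's x, y, z axes.
In Python, from station import state, get_image, get_calibration, hand_in gives the robot as it stands.
- The arm moves only by the tool carry_out, never from a script. Its argument "motion" is a list of rows, each an object with "angular": the turn, a rotation vector about the tool's x, y, z in rad, a list of three; "linear": the shift along the tool's x, y, z in cm, a list of three; "grip": the closure, from 0 (fully open) to 1 (shut). A call has 1 to 10 rows; each row is the pose to reach, as a shift and turn from the pose commanded when the call began, along the tool's axes at that moment; what a row does not reach only later rows make up. A row lasts 1/8 s, in which the tool goes at most 62.5 mm and 10.7 degrees, less where a joint would pass 70% of its speed; a pose out of reach is approached as far as the arm can. A call with a gripper value outside its range is refused whole. The fingers move at their own pace and stop on an object; the grip force is fixed at half the most. Time passes only in rows, so rows that repeat a pose let the fingers close. It gives the time, the measured TCP pose, the force, the opening and the grip force at its end, in the units of the state.
- state(): the state, without advancing time (a new reading comes with each control period).
- get_image(name): name is "scene" or "side" or "wrist"; returns (picture, depth): 420x560x3 uint8, red, green, blue; 420x560 float32, m along the optical axis (not along the pixel's ray), 0 where there is no reading.
- get_calibration(name): a dict with "intrinsics" (3x3 intrinsics, pixels), "world_to_cam" (4x4, takes a point from world to camera coordinates); the wrist camera has in their place "hand_eye" (4x4, takes a point from camera to tool coordinates, whose origin is the TCP and whose axes are the flange's). Camera axes: x right, y down, z forward; pixel columns grow to the right and rows downward; lengths in m; the calibration is good to about 2 mm. The wrist camera is an equidistant fisheye: a pixel r from the principal point sees the ray r / f radians off the axis. A picture is of the moment at which its call begins: read the wrist's pose just before it. get_calibration takes no time and is no camera call.
- hand_in(): hands the job in; it is judged then, once.
The state is a dict: "time_s": time; "q": joint angles; "qvel": joint speeds; "tau": joint torques, N m; "tcp_pos": TCP position; "tool_rot": TCP orientation; "contact_force": force on the tool from outside, world axes, zero at the start; "torque": the same for the moment, N m; "finger_gap": finger opening in m; "finger_force": force on a finger pad.
Only numpy, scipy, OpenCV 4.12 (cv2) and the standard library are available. Lean on these libraries where they do the work, as an engineer would, in place of code of your own. Each camera call takes 0.05 s, during which the arm holds its last target. There are 200 camera calls.

## Task

Empty the yellow hopper into its tray: pull its slide gate right out to the stop by the red grip so that both wooden pucks drop into the yellow tray underneath, then push the gate fully home again and let go. Leave the gate of the blue hopper shut.

Things in the scene. Friction and masses are not known exactly. Their poses are not given: they have to be found in the camera images.
- yellow_handle (a point): Red upright grip of the yellow hopper's slide gate, 16 (y) x 26 (x) x 50 mm tall, top 140 mm above the table; point on its axis 120 mm up. Only the gate strip (top 90 mm up) is under it. Its x axis is level, towards the hopper, yaw within 25 degrees; z up. Gate starts shut; slides 70 mm along -x to its stop, +x back to the start, which is fully home. Takes 3 N, no spring, stays where left.
- puck_a (a point): Lower of two pale wooden pucks, discs 34 mm across, 20 mm thick, 14 g; point at its centre. Starts flat on the shut gate in the yellow hopper's 47 mm square throat, 135 mm along +x from the shut grip. Drops by itself once the gate is out some 50 mm, into the open yellow tray centred under the throat (150 x 120 mm, 40 mm high). Not to be grasped.
- puck_b (a point): Upper wooden puck, the same, resting on the lower one; point at its centre. Above the throat the fixed hopper has a yellow cone 110 mm across, top 202 mm above the table, its nearest edge 80 mm from the shut grip: the room there is for the gripper's body.
- blue_handle (a point): The same red grip, with the same sizes and axes, on the gate of a blue hopper holding black rubber pucks; it starts shut and must stay shut. The yellow and blue hoppers may stand either way round, left or right, at least 260 mm apart.
Mind the look-alikes: they are no part of the job. What is shaped like the part that bears puck_b but green, orange or purple is not meant.

How it is judged:
By the outcome, as a careful person would: the job done as asked, in the order asked, and still so for the second after the job is handed in, with the robot touching nothing.
It also fails if it takes over 35 s, if anything falls off the work surface, if the arm or the gripper's body presses on something with over 40 N, if the wrist force passes 120 N, or if a joint passes its speed limit or range.

## Working session

There is one attempt and no reset: what is moved stays moved. The work goes in short steps, Python scripts to look and compute and a tool call to move; the robot and the scene stay as the last step left them, time stands still between calls to the robot, and variables do not carry over. Pictures are saved under pics/ and viewed, at most 10 in all, crops included, and the job is handed in when it is done.

Besides the shell and the picture viewer there is one more tool, called after ">>>" as a command line: name --argument value ..., lists and objects as JSON in quotes. carry_out: Moves the arm, as the interface text tells. Its arguments: {"type":"object","properties":{"motion":{"type":"array","items":{"type":"object","properties":{"angular":{"type":"array","items":{"type":"number"}},"linear":{"type":"array","items":{"type":"number"}},"grip":{"type":"number"}}}}},"required":["motion"]}

```bash
mkdir -p pics; python3 - <<'E'
from station import *
import cv2,numpy as np
np.set_printoptions(precision=4,suppress=True)
s=state();print(s['time_s'],s['tcp_pos'],s['tool_rot'],s['finger_gap'])
for n in("scene","side"):
    p,d=get_image(n);cv2.imwrite(f"pics/{n}.png",p[:,:,::-1]);np.savez(f"pics/{n}.npz",p=p,d=d);print(get_calibration(n))
E
```

```text
0.0 [ 0.2081 -0.5888  0.2399] [[ 0.9428  0.3332 -0.0007]
 [ 0.3332 -0.9428  0.0015]
 [-0.0001 -0.0016 -1.    ]] 0.09192270197189653
{'intrinsics': array([[493.8776,   0.    , 277.2086],
       [  0.    , 493.8776, 206.573 ],
       [  0.    ,   0.    ,   1.    ]]), 'world_to_cam': array([[-0.8586,  0.5126,  0.0092,  0.5707],
       [ 0.4273,  0.7254, -0.5396, -0.227 ],
       [-0.2833, -0.4594, -0.8419,  1.2712],
       [ 0.    ,  0.    ,  0.    ,  1.    ]])}
{'intrinsics': array([[470.1661,   0.    , 287.5894],
       [  0.    , 470.1661, 214.2199],
       [  0.    ,   0.    ,   1.    ]]), 'world_to_cam': array([[ 0.9315, -0.3633, -0.0155, -0.5937],
       [-0.2566, -0.6265, -0.736 ,  0.2266],
       [ 0.2577,  0.6896, -0.6768,  0.7943],
       [ 0.    ,  0.    ,  0.    ,  1.    ]])}
```

View pics/scene.png

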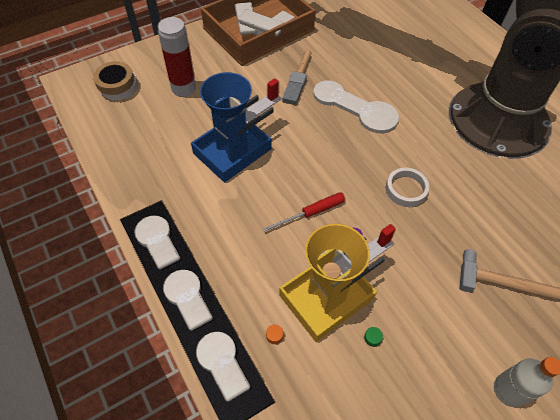

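View pics/side.png

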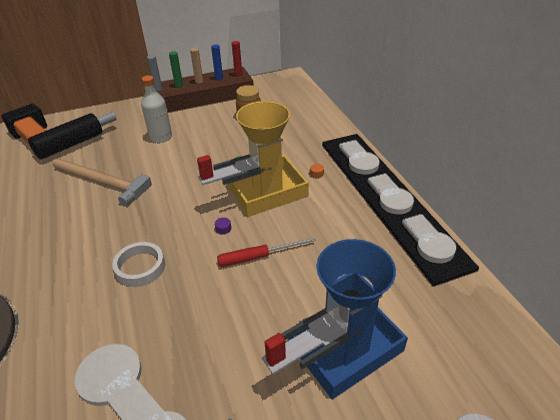

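The yellow hopper's red grip is at about (387,236) in the scene view and (205,167) in the side view. Its cone is at (337,253) and (263,122). The blue grip is at (273,90) in the scene view.

```bash
cat > h.py <<'E'
import numpy as np,cv2
from station import *
np.set_printoptions(precision=4,suppress=True)
def cloud(d,cal):
    K,T=cal['intrinsics'],cal['world_to_cam'];v,u=np.indices(d.shape)
    P=np.stack([(u-K[0,2])/K[0,0]*d,(v-K[1,2])/K[1,1]*d,d],-1)
    return (P-T[:3,3])@T[:3,:3]
def yellow(n,p,d):
    P=cloud(d,get_calibration(n));h=cv2.cvtColor(p,cv2.COLOR_RGB2HSV)
    red=((h[...,0]<6)|(h[...,0]>174))&(h[...,1]>170)&(h[...,2]>60)&(d>0)
    yel=(abs(h[...,0].astype(int)-24)<5)&(h[...,1]>180)&(d>0)
    return P,red,yel
E
python3 - <<'E'
from h import *
for n,(u,v) in dict(scene=(387,236),side=(205,167)).items():
    z=np.load(f"pics/{n}.npz");P,red,yel=yellow(n,z['p'],z['d'])
    b=np.zeros_like(red);b[v-25:v+25,u-25:u+25]=1
    H=P[red&b];H=H[(H[:,2]>.09)&(H[:,2]<.15)];top=H[H[:,2]>np.percentile(H[:,2],99)-.006]
    print(n,len(H),'mid',(H.min(0)+H.max(0))/2,H.min(0),H.max(0),'top',len(top),top.mean(0),cv2.minAreaRect((top[:,:2]*1000).astype(np.float32)))
    C=P[yel];zt=C[:,2];C=C[(zt>.194)&(zt<.21)];
    A=np.c_[2*C[:,:2],np.ones(len(C))];s=np.linalg.lstsq(A,(C[:,:2]**2).sum(1),rcond=None)[0]
    c=s[:2];print('cone',len(C),c,np.sqrt(s[2]+c@c));m=c-top.mean(0)[:2];print('yaw',np.arctan2(m[1],m[0]),np.linalg.norm(m))
E
```

```text
scene 222 mid [0.5241 0.1678 0.1173] [0.5124 0.1596 0.0919] [0.5359 0.1761 0.1427] top 92 [0.5239 0.1682 0.139 ] ((523.7129516601562, 167.84136962890625), (23.987279891967773, 14.538454055786133), 5.334137439727783)
cone 370 [0.6569 0.1801] 0.05153758255770813
yaw 0.08943231469760013 0.1335832726234749
side 256 mid [0.5217 0.1626 0.1189] [0.5088 0.1543 0.0954] [0.5345 0.1709 0.1424] top 67 [0.521  0.1622 0.1392] ((521.6273193359375, 162.4291534423828), (23.829673767089844, 16.39196014404297), 1.6802771091461182)
cone 4 [0.6549 0.1632] 0.04172048164172375
yaw 0.0077165742293687604 0.13387870571535643
```

>>> carry_out --motion '[{"linear": [0, 0, -5], "angular": [0, 0, 0], "grip": 0}, {"linear": [3, -3.3, -9], "angular": [0, 0, 0], "grip": 0}, {"linear": [6.7, -7.4, -10], "angular": [0, 0, 0], "grip": 0}, {"linear": [10.4, -11.5, -10], "angular": [0, 0, 0], "grip": 0}, {"linear": [14.1, -15.6, -10], "angular": [0, 0, 0], "grip": 0}, {"linear": [17.8, -19.7, -10], "angular": [0, 0, 0], "grip": 0}, {"linear": [21.5, -23.8, -10], "angular": [0, 0, 0], "grip": 0}, {"linear": [25.2, -27.9, -10], "angular": [0, 0, 0.05], "grip": 0}, {"linear": [28.9, -32, -10], "angular": [0, 0, 0.1], "grip": 0}, {"linear": [32.6, -36.1, -10], "angular": [0, 0, 0.15], "grip": 0}]'

```text
time_s: 1.35
tcp_pos: [0.3955, -0.1385, 0.3406]
tool_rot: [[0.982, 0.187, -0.0], [0.187, -0.982, -0.0], [-0.0, 0.0, -1.0]]
contact_force: [0.6, 0.3, -0.6]
finger_gap: 0.092
finger_force: 0.0
```

```bash
cat >> h.py <<'E'
def go(t,yaw,z):
    s=state();R=np.array(s['tool_rot']);p=np.array(s['tcp_pos'])
    x=np.array([np.cos(yaw),np.sin(yaw),0]);zz=np.array([0,0,-1.]);G=np.c_[x,np.cross(zz,x),zz]
    print('t',s['time_s'],'pos',p,'gap',s['finger_gap'],'q',np.array(s['q']),'F',np.array(s['contact_force']))
    print('linear cm',100*R.T@(np.r_[t,z]-p),'ang',cv2.Rodrigues(R.T@G)[0].ravel())
E
python3 -c "
from h import *
go([.523,.165],.09,.24)"
```

```text
t 1.35 pos [ 0.3955 -0.1385  0.3406] gap 0.09201486766563598 q [ 0.54    0.0391 -0.3395  1.8478  0.0139  1.257  -1.1865] F [ 0.6205  0.3097 -0.5729]
linear cm [ 18.1928 -27.4412  10.0569] ang [0.0002 0.0001 0.0979]
```

>>> carry_out --motion '[{"linear": [3, -4.5, 0], "angular": [0, 0, 0.02], "grip": 0}, {"linear": [6, -9, 0], "angular": [0, 0, 0.04], "grip": 0}, {"linear": [9, -13.5, 0], "angular": [0, 0, 0.06], "grip": 0}, {"linear": [12, -18, 0], "angular": [0, 0, 0.08], "grip": 0}, {"linear": [15, -22.5, 0.5], "angular": [0, 0, 0.1], "grip": 0}, {"linear": [17, -25.5, 3.5], "angular": [0, 0, 0.1], "grip": 0}, {"linear": [18, -27.4, 7], "angular": [0, 0, 0.1], "grip": 0}, {"linear": [18, -27.4, 8], "angular": [0, 0, 0.1], "grip": 0}, {"linear": [18, -27.4, 8], "angular": [0, 0, 0.1], "grip": 0}]'

```text
time_s: 2.48
tcp_pos: [0.5202, 0.1617, 0.2604]
tool_rot: [[0.996, 0.089, -0.001], [0.089, -0.996, -0.001], [-0.001, 0.001, -1.0]]
contact_force: [0.4, -0.6, 1.2]
finger_gap: 0.0917
finger_force: 0.0
```

```bash
python3 - <<'E'
from h import *
go([.523,.165],.09,.24)
s=state();p,d=get_image("wrist");np.savez("pics/w1.npz",p=p,d=d,R=s['tool_rot'],t=s['tcp_pos']);cv2.imwrite("pics/w1.png",p[:,:,::-1])
print(get_calibration("wrist"))
E
```

```text
t 2.475 pos [0.5202 0.1617 0.2604] gap 0.09169038072917032 q [ 0.0289  0.3495 -0.5672  1.705   0.2034  1.148  -2.0767] F [ 0.4038 -0.6167  1.2467]
linear cm [ 0.3157 -0.3078  2.0365] ang [ 0.0009  0.0015 -0.0008]
{'intrinsics': array([[325.1923,   0.    , 284.6438],
       [  0.    , 325.1923, 206.0157],
       [  0.    ,   0.    ,   1.    ]]), 'hand_eye': array([[-0.0002, -0.9566, -0.2915,  0.0785],
       [ 1.    , -0.0001, -0.0003, -0.001 ],
       [ 0.0003, -0.2915,  0.9566, -0.1448],
       [ 0.    ,  0.    ,  0.    ,  1.    ]])}
```

View pics/w1.png

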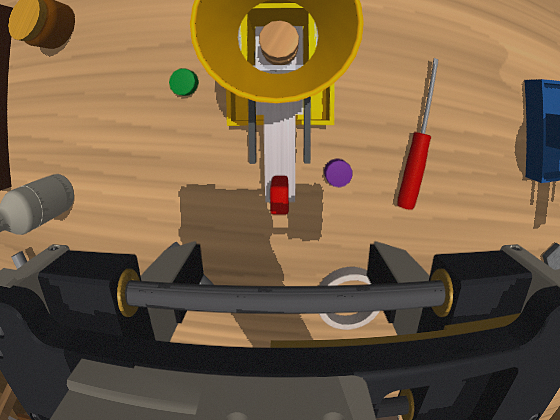

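The wrist view shows the yellow grip at (279,195), the strip running up to the cone, and the pucks in the throat at (279,41). Next I'll measure the grip's position by ray casting.

```bash
cat >> h.py <<'E'
def wray(uv,R,t):
    c=get_calibration('wrist');K,X=c['intrinsics'],c['hand_eye']
    a=(np.asarray(uv,float)-K[:2,2])/K[0,0];r=np.linalg.norm(a,axis=-1,keepdims=True)
    D=np.concatenate([a/r*np.sin(r),np.cos(r)],-1)
    return t+R@X[:3,3], D@(R@X[:3,:3]).T, D[...,2]
E
python3 - <<'E'
from h import *
w=np.load("pics/w1.npz");p,d,R,t=[w[k] for k in('p','d','R','t')]
v,u=np.indices(d.shape);o,D,dz=wray(np.stack([u,v],-1),R,t);P=o+D*(d/dz)[...,None]
h=cv2.cvtColor(p,cv2.COLOR_RGB2HSV);red=((h[...,0]<6)|(h[...,0]>174))&(h[...,1]>150)
b=np.zeros_like(red);b[165:225,255:305]=1
m=red&b&(d>0);H=P[m];print(len(H),H.min(0),H.max(0))
top=m&(P[...,2]>H[:,2].max()-.008);T=P[top];vu=np.argwhere(top);print(len(T),T.mean(0),vu.min(0),vu.max(0))
def rect(Q):
    q=o+D[top]*((Q-o[2])/D[top][:,2])[:,None];return q
q=rect(.14);print('ray top',q.mean(0),cv2.minAreaRect((q[:,:2]*1000).astype(np.float32)))
# strip axis at z~.09: grey, low saturation
s=(h[...,1]<60)&(P[...,2]>.075)&(P[...,2]<.1)&(d>0)&(v<200)&(v>105)&(u>225)&(u<330);S=P[s][:,:2];print('strip',len(S),cv2.minAreaRect((S*1000).astype(np.float32)))
# cone rim
y=(abs(h[...,0].astype(int)-26)<6)&(h[...,1]>180)&(P[...,2]>.19)&(d>0);C=P[y];A=np.c_[2*C[:,:2],np.ones(len(C))];k=np.linalg.lstsq(A,(C[:,:2]**2).sum(1),rcond=None)[0]
print('cone',len(C),k[:2],np.sqrt(k[2]+k[:2]@k[:2]),C.max(0)[2]); e=k[:2]-q.mean(0)[:2];print('yaw',np.arctan2(e[1],e[0]),np.linalg.norm(e))
E
```

```text
659 [0.5105 0.1591 0.0956] [0.5349 0.1761 0.1427]
508 [0.5231 0.1678 0.1405] [185 270] [213 288]
ray top [0.523  0.1678 0.14  ] ((523.1927490234375, 167.77239990234375), (24.677352905273438, 15.416115760803223), 5.103009223937988)
strip 3250 ((555.363525390625, 170.7220916748047), (92.61558532714844, 58.652854919433594), 4.918985366821289)
cone 4428 [0.6148 0.1725] 0.052118767956525036 0.3419613826020442
yaw 0.05172681498657804 0.09193769162827954
```

>>> carry_out --motion '[{"linear": [0.33, -0.57, 4], "angular": [0, 0, 0], "grip": 0}, {"linear": [0.33, -0.57, 8], "angular": [0, 0, 0], "grip": 0}, {"linear": [0.33, -0.57, 12], "angular": [0, 0, 0], "grip": 0}, {"linear": [0.33, -0.57, 14.3], "angular": [0, 0, 0], "grip": 0}, {"linear": [0.33, -0.57, 14.3], "angular": [0, 0, 0], "grip": 0}, {"linear": [0.33, -0.57, 14.3], "angular": [0, 0, 0], "grip": 0}]'

```text
time_s: 3.28
tcp_pos: [0.5245, 0.1686, 0.1196]
tool_rot: [[0.996, 0.089, 0.003], [0.089, -0.996, 0.001], [0.003, -0.0, -1.0]]
contact_force: [0.4, 0.2, 0.2]
finger_gap: 0.0914
finger_force: 0.0
```

>>> carry_out --motion '[{"linear": [0, 0, 0], "angular": [0, 0, 0], "grip": 0.4}, {"linear": [0, 0, 0], "angular": [0, 0, 0], "grip": 0.6}, {"linear": [0, 0, 0], "angular": [0, 0, 0], "grip": 0.75}, {"linear": [0, 0, 0], "angular": [0, 0, 0], "grip": 1}, {"linear": [0, 0, 0], "angular": [0, 0, 0], "grip": 1}, {"linear": [0, 0, 0], "angular": [0, 0, 0], "grip": 1}, {"linear": [0, 0, 0], "angular": [0, 0, 0], "grip": 1}, {"linear": [0, 0, 0], "angular": [0, 0, 0], "grip": 1}]'

```text
time_s: 4.28
tcp_pos: [0.5233, 0.1672, 0.1176]
tool_rot: [[0.996, 0.089, -0.0], [0.089, -0.996, -0.002], [-0.001, 0.002, -1.0]]
contact_force: [1.0, -12.8, 5.0]
finger_gap: 0.0164
finger_force: 6.3
```

>>> carry_out --motion '[{"linear": [0, 0.05, 0], "angular": [0, 0, 0], "grip": 1}, {"linear": [0, 0.05, 0], "angular": [0, 0, 0], "grip": 1}, {"linear": [0, 0.05, 0], "angular": [0, 0, 0], "grip": 1}]'

```text
time_s: 4.65
tcp_pos: [0.5234, 0.1669, 0.1176]
tool_rot: [[0.996, 0.089, -0.0], [0.089, -0.996, -0.002], [-0.0, 0.002, -1.0]]
contact_force: [0.2, -6.0, 2.0]
finger_gap: 0.0158
finger_force: 30.0
```

>>> carry_out --motion '[{"linear": [-0.8, 0.03, 0], "angular": [0, 0, 0], "grip": 1}, {"linear": [-1.6, 0.03, 0], "angular": [0, 0, 0], "grip": 1}, {"linear": [-2.4, 0.03, 0], "angular": [0, 0, 0], "grip": 1}, {"linear": [-3.2, 0.03, 0], "angular": [0, 0, 0], "grip": 1}, {"linear": [-4, 0.03, 0], "angular": [0, 0, 0], "grip": 1}, {"linear": [-4.8, 0.03, 0], "angular": [0, 0, 0], "grip": 1}, {"linear": [-5.6, 0.03, 0], "angular": [0, 0, 0], "grip": 1}, {"linear": [-6.3, 0.03, 0], "angular": [0, 0, 0], "grip": 1}, {"linear": [-6.8, 0.03, 0], "angular": [0, 0, 0], "grip": 1}, {"linear": [-6.9, 0.03, 0], "angular": [0, 0, 0], "grip": 1}]'

```text
time_s: 5.9
tcp_pos: [0.4548, 0.1605, 0.1176]
tool_rot: [[0.996, 0.089, 0.0], [0.089, -0.996, -0.002], [0.0, 0.002, -1.0]]
contact_force: [2.2, -5.7, -1.1]
finger_gap: 0.0157
finger_force: 30.0
```

>>> carry_out --motion '[{"linear": [-0.15, 0, 0], "angular": [0, 0, 0], "grip": 1}, {"linear": [-0.3, 0, 0], "angular": [0, 0, 0], "grip": 1}, {"linear": [-0.3, 0, 0], "angular": [0, 0, 0], "grip": 1}]'

```text
time_s: 6.28
tcp_pos: [0.4536, 0.1604, 0.1177]
tool_rot: [[0.996, 0.088, 0.003], [0.088, -0.996, -0.0], [0.003, 0.001, -1.0]]
contact_force: [9.9, -5.1, -7.7]
finger_gap: 0.0161
finger_force: 30.0
```

The gate is at its stop: 70 mm of travel and the force has risen. Checking the pucks.

```bash
python3 - <<'E'
from h import *
a,_=get_image("scene");b,_=get_image("side");w,_=get_image("wrist")
k=lambda x:cv2.resize(x,(400,300),interpolation=cv2.INTER_CUBIC)
cv2.imwrite("pics/o1.png",np.vstack([np.hstack([k(a[200:350,240:440]),k(b[80:230,170:370])]),np.hstack([k(w),k(w[0:210,140:420])])])[:,:,::-1])
E
```

```text
(no output)
```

View pics/o1.png

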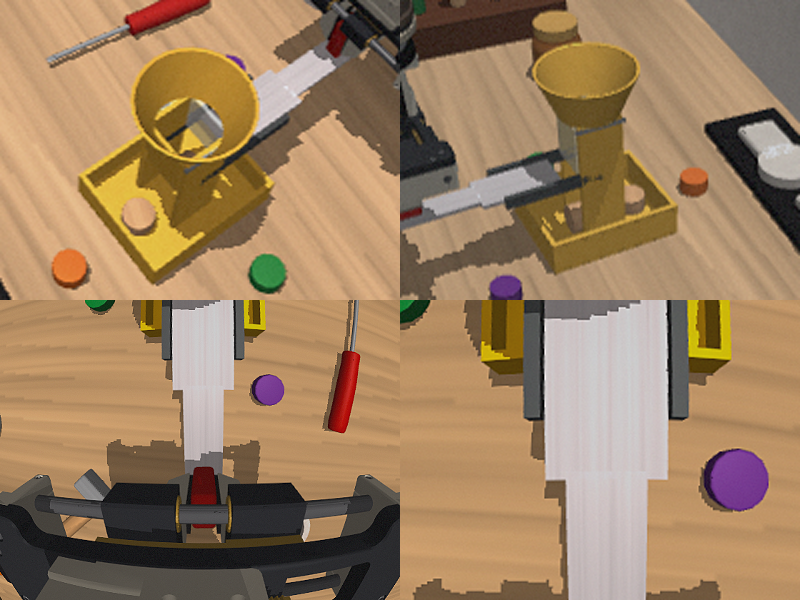

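The hopper throat is empty. Both pucks are in the yellow tray, at (575,215) and (633,197) in the composite. Pushing the gate home now.

>>> carry_out --motion '[{"linear": [0.8, 0, 0], "angular": [0, 0, 0], "grip": 1}, {"linear": [1.6, 0, 0], "angular": [0, 0, 0], "grip": 1}, {"linear": [2.4, 0, 0], "angular": [0, 0, 0], "grip": 1}, {"linear": [3.2, 0, 0], "angular": [0, 0, 0], "grip": 1}, {"linear": [4, 0, 0], "angular": [0, 0, 0], "grip": 1}, {"linear": [4.8, 0, 0], "angular": [0, 0, 0], "grip": 1}, {"linear": [5.6, 0, 0], "angular": [0, 0, 0], "grip": 1}, {"linear": [6.4, 0, 0], "angular": [0, 0, 0], "grip": 1}, {"linear": [6.9, 0, 0], "angular": [0, 0, 0], "grip": 1}, {"linear": [7.1, 0, 0], "angular": [0, 0, 0], "grip": 1}]'

```text
time_s: 7.68
tcp_pos: [0.5222, 0.1667, 0.1176]
tool_rot: [[0.996, 0.089, -0.001], [0.089, -0.996, -0.002], [-0.001, 0.002, -1.0]]
contact_force: [-3.0, -5.7, 4.4]
finger_gap: 0.0156
finger_force: 30.0
```

>>> carry_out --motion '[{"linear": [0.1, 0, 0], "angular": [0, 0, 0], "grip": 1}, {"linear": [0.2, 0, 0], "angular": [0, 0, 0], "grip": 1}, {"linear": [0.25, 0, 0], "angular": [0, 0, 0], "grip": 1}, {"linear": [0.25, 0, 0], "angular": [0, 0, 0], "grip": 1}]'

```text
time_s: 8.18
tcp_pos: [0.5234, 0.1669, 0.1176]
tool_rot: [[0.996, 0.09, -0.003], [0.089, -0.996, -0.002], [-0.003, 0.002, -1.0]]
contact_force: [-6.2, -5.9, 7.0]
finger_gap: 0.016
finger_force: 30.0
```

The gate is back at its starting position and against the stop. Releasing, then lifting away.

>>> carry_out --motion '[{"linear": [0, 0, 0], "angular": [0, 0, 0], "grip": 0}, {"linear": [0, 0, 0], "angular": [0, 0, 0], "grip": 0}, {"linear": [0, 0, 0], "angular": [0, 0, 0], "grip": 0}, {"linear": [0, 0, 0], "angular": [0, 0, 0], "grip": 0}, {"linear": [0, 0, -2], "angular": [0, 0, 0], "grip": 0}, {"linear": [0, 0, -6], "angular": [0, 0, 0], "grip": 0}, {"linear": [0, 0, -10], "angular": [0, 0, 0], "grip": 0}, {"linear": [0, 0, -14], "angular": [0, 0, 0], "grip": 0}, {"linear": [0, 0, -14.3], "angular": [0, 0, 0], "grip": 0}, {"linear": [0, 0, -14.3], "angular": [0, 0, 0], "grip": 0}]'

```text
time_s: 9.43
tcp_pos: [0.5247, 0.1679, 0.2604]
tool_rot: [[0.996, 0.09, -0.0], [0.09, -0.996, -0.0], [-0.0, 0.0, -1.0]]
contact_force: [-0.4, -0.4, -0.6]
finger_gap: 0.092
finger_force: 0.0
```

```bash
python3 - <<'E'
from h import *
s=state();R=np.array(s['tool_rot']);t=np.array(s['tcp_pos']);p,d=get_image("wrist");print(s['time_s'],t,s['finger_gap'])
v,u=np.indices(d.shape);o,D,dz=wray(np.stack([u,v],-1),R,t);P=o+D*(d/dz)[...,None]
h=cv2.cvtColor(p,cv2.COLOR_RGB2HSV);m=((h[...,0]<6)|(h[...,0]>174))&(h[...,1]>150)&(P[...,2]>.134)&(P[...,2]<.15)&(np.hypot(P[...,0]-.52,P[...,1]-.167)<.06)
q=o+D[m]*((.14-o[2])/D[m][:,2])[:,None];print(len(q),q.mean(0))
a,_=get_image("scene");b,_=get_image("side")
k=lambda x:cv2.resize(x,(400,300),interpolation=cv2.INTER_CUBIC)
cv2.imwrite("pics/o2.png",np.vstack([np.hstack([k(a[200:350,240:440]),k(b[80:230,170:370])]),np.hstack([k(w) for w in(p,a)])])[:,:,::-1])
E
```

```text
9.425 [0.5247 0.1679 0.2604] 0.09198367612587376
496 [0.5233 0.1679 0.14  ]
```

View pics/o2.png

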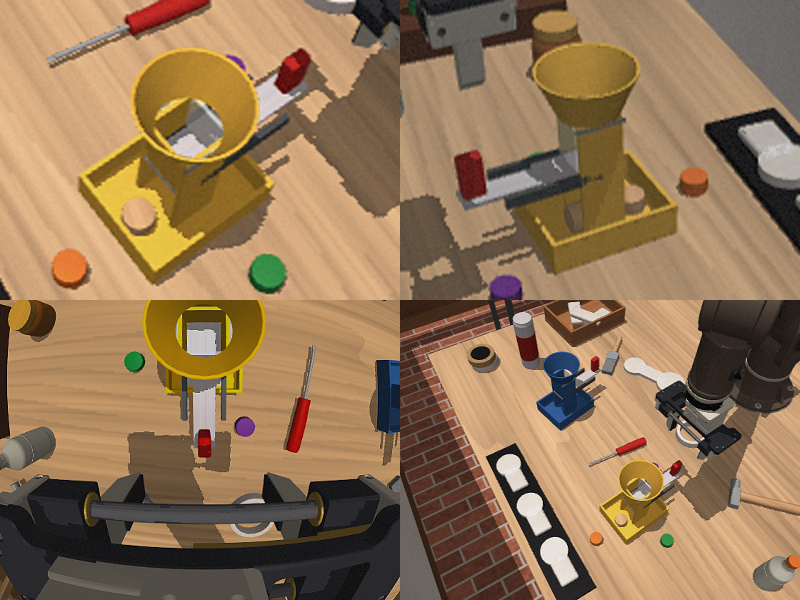

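The gate is shut, with the grip back within 0.5 mm of its start. The throat is empty, both pucks are in the yellow tray, and the blue gate hasn't moved.

```bash
python3 -c "
from station import *
print(hand_in())"
```

```text
the job is handed in; nothing more can be done
None
```

The yellow hopper is emptied: both wooden pucks are in its tray, its gate is fully home and released, the blue gate is still shut, and the job was handed in after about 9.6 s.

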